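# Set the extraction damper and start the extractor

### The arm

A 7-joint arm with a two-finger parallel gripper is mounted at the origin on the work surface. World frame = base frame: x ahead of the robot, y to its left, z up, the work surface at z = 0. Lengths are in m, angles in rad, forces in N, time in s.
With the tool pointing down it reaches from about 0.4 to 0.9 m from the base axis. Payload 5.6 kg.
Tool frame: the origin (TCP) lies on the front face of the gripper's body, between the roots of the fingers; the fingertips stand 88 mm ahead of it and the grasp point (between the pads) lies 69 mm ahead of it (manip.grasp_offset is the distance from the TCP to the grasp point, in m); z points along the fingers, x is the direction in which the jaws open and shut, and the axes are right-handed (so a half turn about z gives the same grasp; the last joint's range is limited). The gripper opens to 92 mm and grips with 3 to 60 N. Pads are 20 mm wide; open, the fingers measure 128 mm over their backs; the gripper's body (75 mm by 189 mm) begins 69 mm behind the grasp point.
Start: joints at [-1.371, 0.468, -0.012, 1.603, 0.006, 1.071, -0.056], TCP at [0.156, 0.631, 0.303] pointing down, gripper open.
Joint ranges: [-2.53, 2.53], [-0.31, 2.02], [-1.57, 1.55], [0.28, 2.44], [-1.29, 4.43], [0.15, 1.84], [-2.92, 2.92]. Speed limits (rad/s): [2.57, 2.57, 3.14, 3.14, 3.14, 3.14, 3.14].

### API

Orientations are given as a unit quaternion [x, y, z, w].
In Python, from cell import manip gives the robot as it stands. Calls block until the motion is done:
- manip.reach(position, orientation): joint-space move of the TCP to a pose.
- manip.line_to(position, attitude=None, velocity=0.15): straight line of the TCP; attitude=None keeps the orientation; velocity is the mean speed in m/s.
- manip.goto_joints(angles): joint-space move.
- manip.move_gripper(opening, newtons=None): finger opening in m; newtons is the grip in N (None keeps the last); returns when the fingers have stopped.
- manip.hold(seconds).
- manip.inverse_kinematics(position, orientation): joint angles nearest the present ones, or None.
- manip.read_state(): the state.
- manip.grab_frame(name): name is "scene" or "top" or "wrist"; returns the picture (480x640x3 uint8, red, green, blue); there is no depth.
- manip.camera_params(name): a dict with "fx", "fy", "cx", "cy" (pixels), "dist_coeffs" ([k1, k2, p1, p2, k3] as OpenCV has them; the pictures are not rectified), "R" (3x3) and "t" (3): a world point X has camera coordinates R X + t. Camera axes: x right, y down, z forward; pixel columns grow to the right and rows downward; lengths in m; the calibration is good to about 2 mm. A picture is of the moment at which its call begins: read the wrist's pose just before it. camera_params takes no time and is no camera call; for the wrist camera it gives the pose at the moment of the call.
A pose or a line that the arm cannot do raises manip.Unreachable and nothing moves.
- manip.finish_job(): hands the job in, once; it reports no verdict.
The state is a dict: "clock": time; "qpos": joint angles; "dq": joint speeds; "joint_efforts": joint torques, N m; "eef_pos": TCP position; "ee_rot": TCP orientation; "wrist_force": force on the tool from outside, world axes, zero at the start; "moment": the same for the moment, N m; "opening": finger opening in m.
Only numpy, scipy, OpenCV 4.12 (cv2) and the standard library are available. Lean on these libraries where they do the work, as an engineer would, in place of code of your own. Each camera call takes 0.05 s, during which the arm holds its last target.

### The job

Get the shaper's dust extraction going: with the outside of your fingers push the damper lever round its arc until its pointer stands at the one long mark on the scale, then press the small start button on the switch box fully home and let it go. Never take the lever's grip between the fingers or lift the ring off its seat; leave the wide stop button and everything else on the table alone. Come away from everything at the end.

Things in the scene. Friction and masses are not known exactly. Their poses are not given: they have to be found in the camera images.
- damper: round extraction damper bolted to the table; origin at the centre of its underside, on the table. Green foot (210 mm across, 10 mm high) and housing; round flat aluminium scale disc above it (260 mm across, top face at 50 mm); on that a grey ring 140 mm across, top at 64 mm, turning about the damper's vertical centre line. At yaw 0 the lever's mid position points to -x of this frame.
- ring (a joint): angle (rad) of the ring with its lever, -1.4 to 1.4 between hard stops, grows counter-clockwise seen from above; at 0 the lever points along the damper's -x. It starts near the -1.4 stop, always clockwise of the long mark, so the lever must go counter-clockwise. It turns stiffly (about 2 to 3 N sideways at the knob) and stays where it is left. The ring (0.6 kg) merely rests on its seat and could be lifted off; it must not be.
- knob (a point): centre of the upright black grip on the lever: 20 mm across, from 72 to 108 mm above the table (this point at 90 mm), 83 mm from the ring's axis, on a thin stem; the lever under it, 14 mm wide, is 62 mm high at its top. This is what to push, sideways.
- pointer (a point): tip of the narrow pointer at the outer end of the lever, 98 mm from the axis, 56 mm above the table; black, 4 mm wide
- mark (a point): inner end of the long black mark (26 x 5 mm, radial) on the aluminium scale disc, 100 mm from the axis, 51 mm above the table. Four short marks (8 x 3 mm) stand on either side of it, 0.2 rad apart. The scale does not turn, but where on the circle it is clamped differs from start to start (lever angle -0.3 to 0.9).
- start_top (a point): centre of the top of the start button: the smaller (28 mm across) of two round black buttons, about 80 mm apart, on top of a grey switch box 170 x 85 x 50 mm to the right of the damper (-y); both button tops are 72 mm above the table; it is pressed straight down. Which end of the box it is at changes.
- start (a joint): travel of the start button, 0 up, 0.006 m fully down (about 5 N); springs back
- stop_top (a point): centre of the top of the stop button, the wider one (48 mm across); to be left alone
- stop (a joint): travel of the stop button, 0 up, 0.006 m fully down
- collars: a stack of steel spindle collars joined in one piece, 38 mm across, 42 mm tall, between damper and switch box; loose, to be left alone; origin at its underside
- glue: a closed jar, 56 mm across, 110 mm tall; loose, to be left alone; origin at its underside
- push_block: a plywood push block with a wooden grip, 120 x 70 x 62 mm; loose, to be left alone; origin at its underside
- wrench: an open-ended wrench lying flat; loose, to be left alone; origin at its underside
- offcut: a wooden offcut 60 x 40 x 30 mm; loose, to be left alone; origin at its underside
There are look-alikes about, which are no part of the job. There is more than one size of the damper; the one meant has the size given above.

How it is judged:
By the outcome, as a careful person would: the job done as asked, in the order asked, and still so for the second after the job is handed in, with the robot touching nothing.
It also fails if it takes over 58 s, if anything falls off the work surface, if the arm or the gripper's body presses on something with over 40 N, if the wrist force passes 120 N, or if a joint passes its speed limit or range.

## Working session

There is one attempt and no reset: what is moved stays moved. The work goes in short steps, each a Python script; the robot and the scene stay as the last script left them, time stands still between calls to the robot, and variables do not carry over. Pictures are saved under pics/ and viewed, and the job is handed in when it is done.

```bash
mkdir -p pics && ls
python3 - <<'E'
from cell import manip
import cv2
for n in ("scene","top"):
    im=manip.grab_frame(n); cv2.imwrite(f"pics/{n}0.png",im[:,:,::-1])
    p=manip.camera_params(n); print(n,p)
s=manip.read_state();print(s['clock'],s['eef_pos'],s['ee_rot'],s['opening'])
E
```

```text
pics
scene {'fx': 458.1151037932387, 'fy': 458.1151037932387, 'cx': 328.92430714680614, 'cy': 237.9442679479226, 'dist_coeffs': array([0.02914104, 0.        , 0.        , 0.        , 0.        ]), 'R': array([[ 0.60399191,  0.79698999,  0.00085751],
       [ 0.61110895, -0.46243238, -0.64241898],
       [-0.51160495,  0.3885399 , -0.76635313]]), 't': array([-0.27595957, -0.22667496,  1.3594116 ])}
top {'fx': 502.78817248639695, 'fy': 502.78817248639695, 'cx': 325.0437545354968, 'cy': 234.37538295379167, 'dist_coeffs': array([-0.07943077,  0.        ,  0.        ,  0.        ,  0.        ]), 'R': array([[-0.02863256, -0.99958418,  0.00341132],
       [-0.99686205,  0.0283023 , -0.07392584],
       [ 0.07379855, -0.00551731, -0.99725791]]), 't': array([-0.00147491,  0.47065376,  1.25166398])}
0.1 [0.15623173 0.63054718 0.30184631] [ 7.87546808e-01  6.16254326e-01 -5.90168284e-04  5.31256059e-04] 0.0919916046112628
```

View pics/top0.png

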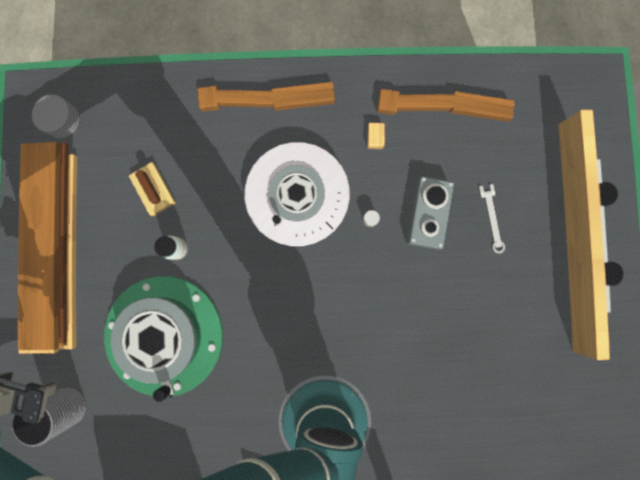

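View pics/scene0.png

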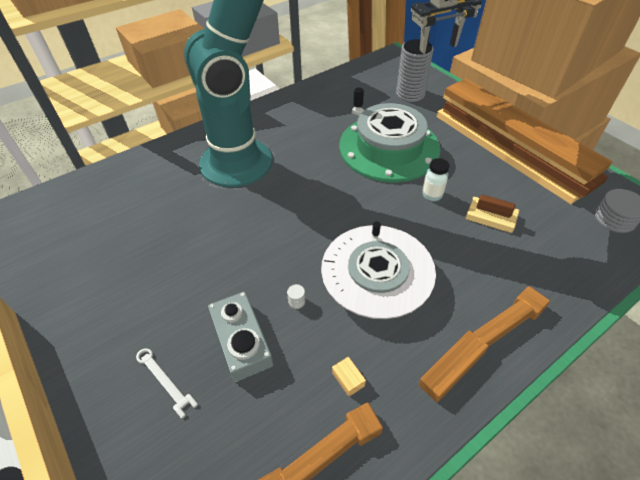

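The target damper (the one with the scale disc) is at about (297,194) in the top view. Its knob is at (277,219) and the long mark at about (330,225). The start button is at (430,228) and the stop button at (436,195). I'll zoom in to get sub-pixel positions.

```bash
cat > h.py <<'E'
import numpy as np, cv2
from cell import manip
def ray(p,uv):
    K=np.array([[p['fx'],0,p['cx']],[0,p['fy'],p['cy']],[0,0,1]])
    n=cv2.undistortPoints(np.array([[uv]],float),K,np.array(p['dist_coeffs'],float))[0,0]
    R=np.array(p['R']);t=np.array(p['t'])
    return -R.T@t, R.T@np.array([n[0],n[1],1])
def w(p,uv,z):
    o,d=ray(p,uv); return o+d*(z-o[2])/d[2]
def px(p,X):
    K=np.array([[p['fx'],0,p['cx']],[0,p['fy'],p['cy']],[0,0,1]])
    return cv2.projectPoints(np.array(X,float).reshape(-1,1,3),cv2.Rodrigues(np.array(p['R']))[0],np.array(p['t']),K,np.array(p['dist_coeffs'],float))[0][:,0]
E
python3 - <<'E'
from h import *
im=cv2.imread("pics/top0.png"); p=manip.camera_params("top")
# ellipse fit of white disc
hsv=cv2.cvtColor(im,cv2.COLOR_BGR2HSV)
m=((hsv[...,2]>185)&(hsv[...,1]<50)).astype(np.uint8); m[:, :235]=0;m[:,358:]=0;m[:130]=0;m[255:]=0
c=max(cv2.findContours(m,cv2.RETR_EXTERNAL,cv2.CHAIN_APPROX_NONE)[0],key=cv2.contourArea)
P=np.array([w(p,q,.05)[:2] for q in cv2.convexHull(c)[:,0].astype(float)])
A=np.c_[2*P,np.ones(len(P))];s=np.linalg.lstsq(A,(P**2).sum(1),rcond=None)[0]
print("centre",s[:2],"r",np.sqrt(s[2]+s[:2]@s[:2]))
for n,uv,z in [("knobtop",(276.5,219.5),.108),("mark",(330,225),.05),("start",(430.5,228),.072),("stop",(436,195.5),.072),("collar",(372,217.5),.042)]: print(n,w(p,uv,z))
a=cv2.resize(im[135:255,240:360],None,fx=5,fy=5,interpolation=cv2.INTER_CUBIC);cv2.imwrite("pics/a.png",a)
a=cv2.resize(im[165:260,360:480],None,fx=5,fy=5,interpolation=cv2.INTER_CUBIC);cv2.imwrite("pics/b.png",a)
E
```

```text
centre [0.5718611  0.05235038] r 0.12888002655956263
knobtop [0.50198959 0.09862639 0.108     ]
mark [ 0.49080595 -0.0275746   0.05      ]
start [ 0.47463004 -0.27096392  0.072     ]
stop [ 0.55383953 -0.28813875  0.072     ]
collar [ 0.50730777 -0.13255175  0.042     ]
```

View pics/a.png

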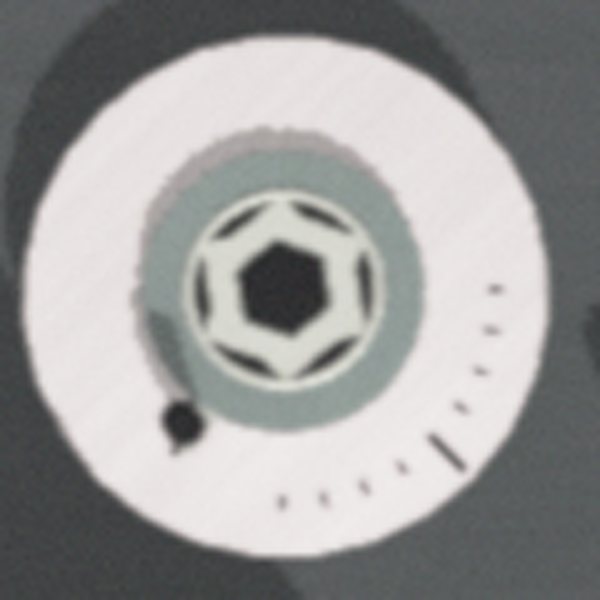

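View pics/b.png

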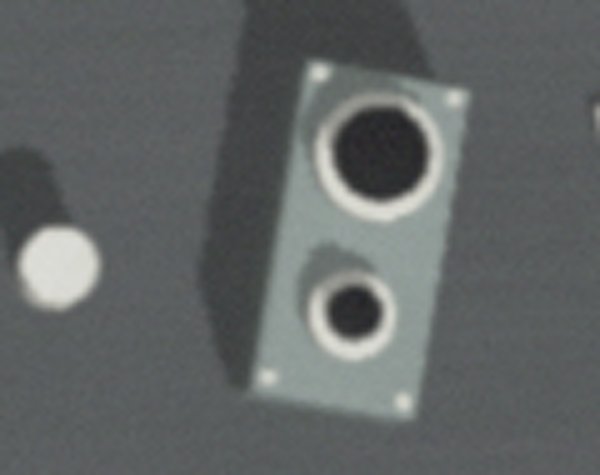

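Run:
```python
from h import *
from scipy.spatial.transform import Rotation as Ro
p=manip.camera_params("wrist"); s=manip.read_state()
Rt=Ro.from_quat(s['ee_rot']).as_matrix()
R=np.array(p['R']);t=np.array(p['t'])
print("cam in tool",Rt.T@(-R.T@t-s['eef_pos']),"axes",(Rt.T@R.T).round(3),p['fx'],p['dist_coeffs'])
for phi in np.radians([56,90,135,236,315]):
  for pos in [(.52,.12,.17),(.493,.013,.17),(.474,-.271,.2),(.45,.03,.33)]:
    j=manip.inverse_kinematics(pos,[np.cos(phi/2),np.sin(phi/2),0,0]); print(round(np.degrees(phi)),pos,None if j is None else np.round(j,2))
t=manip.camera_params("top");c=np.array([.57186,.05235])
f=lambda x,y:(240+(x+.5)/5-.5,135+(y+.5)/5-.5)
for n,q,z in [("markin",f(432,437),.051),("markout",f(463,468),.051),("pointer",f(176,450),.056),("knob",f(184,423),.108),("hub",f(284,288),.064)]:
    X=w(t,q,z)[:2]; d=X-c; print(n,X,np.hypot(*d),np.degrees(np.arctan2(d[1],d[0]))%360)
```

```text
cam in tool [-0.00103012 -0.07181604 -0.08134657] axes [[ 1.     0.001  0.001]
 [-0.001  0.967  0.255]
 [-0.001 -0.255  0.967]] 372.67496443207017 [-0.00047848  0.          0.          0.          0.        ]
56 (0.52, 0.12, 0.17) [-0.56  0.47  0.34  2.01 -0.23  0.71  0.9 ]
56 (0.493, 0.013, 0.17) [-0.47  0.42  0.45  2.11 -0.29  0.67  1.16]
56 (0.474, -0.271, 0.2) [-0.07  0.49  0.68  1.98 -0.42  0.81  1.82]
56 (0.45, 0.03, 0.33) [-0.7   0.08  0.6   2.07 -0.06  1.01  0.91]
90 (0.52, 0.12, 0.17) [-0.47  0.46  0.23  2.   -0.15  0.7   1.42]
90 (0.493, 0.013, 0.17) [-0.41  0.41  0.38  2.1  -0.24  0.67  1.7 ]
90 (0.474, -0.271, 0.2) [-0.26  0.59  0.95  1.99 -0.63  0.89  2.6 ]
90 (0.45, 0.03, 0.33) [-0.66  0.08  0.56  2.07 -0.05  1.01  1.49]
135 (0.52, 0.12, 0.17) [-0.35  0.45  0.07  1.99 -0.05  0.7   2.11]
135 (0.493, 0.013, 0.17) [-0.28  0.4   0.23  2.1  -0.15  0.66  2.4 ]
135 (0.474, -0.271, 0.2) [ 0.32  0.43  0.17  1.95 -0.1   0.77  2.91]
135 (0.45, 0.03, 0.33) [-0.58  0.08  0.47  2.06 -0.04  1.01  2.27]
236 (0.52, 0.12, 0.17) [-1.2   0.94  1.34  2.04 -1.06  1.12 -1.51]
236 (0.493, 0.013, 0.17) [-1.04  0.88  1.34  2.13 -1.03  1.06 -1.3 ]
236 (0.474, -0.271, 0.2) [-0.35  0.69  1.12  1.99 -0.77  0.97 -1.01]
236 (0.45, 0.03, 0.33) [-1.37  0.22  1.42  2.09 -0.26  1.03 -1.98]
315 (0.52, 0.12, 0.17) [-0.77  0.51  0.61  2.02 -0.43  0.74 -0.69]
315 (0.493, 0.013, 0.17) [-0.64  0.46  0.67  2.12 -0.44  0.7  -0.46]
315 (0.474, -0.271, 0.2) [-0.03  0.48  0.62  1.97 -0.38  0.8   0.02]
315 (0.45, 0.03, 0.33) [-0.86  0.09  0.78  2.08 -0.07  1.01 -0.83]
markin [ 0.4984052  -0.01793305] 0.10166275427784578 223.73590472533073
markout [ 0.48266035 -0.03273558] 0.12327259575964651 223.64776104839217
pointer [0.49508586 0.107777  ] 0.09469118384675075 144.17264250639042
knob [0.50270476 0.09884664] 0.08333297717329664 146.0850192394308
hub [0.57244791 0.0524932 ] 0.0006050971797689405 13.68912359020147
```

```bash
cat >> h.py <<'E'
def Q(deg):
    f=np.radians(deg)/2; return [float(np.cos(f)),float(np.sin(f)),0,0]
def snap(n,name):
    p=manip.camera_params(n); im=manip.grab_frame(n)[:,:,::-1].copy(); cv2.imwrite(f"pics/{name}.png",im); return p,im
E
python3 - <<'E'
from h import *
import pickle
manip.move_gripper(0.0,10)
manip.reach([.46,.03,.34],Q(80))
s=manip.read_state(); print(s['clock'],s['eef_pos'],s['opening'],s['wrist_force'])
p,im=snap("wrist","w1"); pickle.dump(p,open("w1.pkl","wb"))
E
```

```text
3.8417 [0.46012421 0.03080654 0.33993356] 0.0003928644870217803 [-0.53855485  0.19440014 -0.34312841]
```

View pics/w1.png

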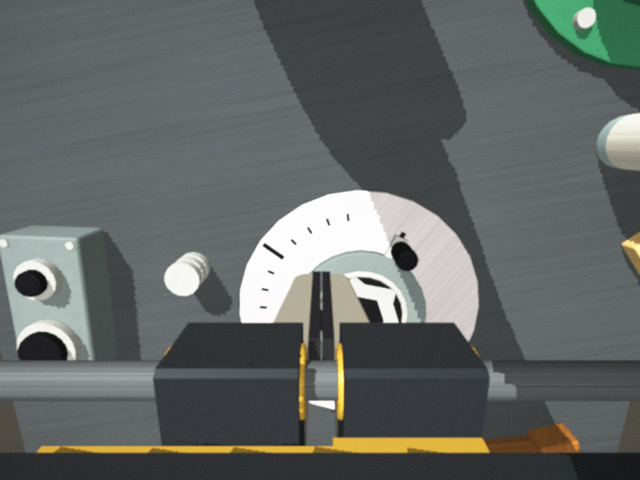

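The wrist view shows the long mark from (264,244) to (283,257), the knob top at about (404,256), and closed fingers that taper toward the tips.

Run:
```python
from h import *
import pickle
im=cv2.imread("pics/w1.png")
a=cv2.resize(im[180:330,230:430],None,fx=4,fy=4,interpolation=cv2.INTER_CUBIC);cv2.imwrite("pics/w1a.png",a)
```

```text
(no output)
```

View pics/w1a.png

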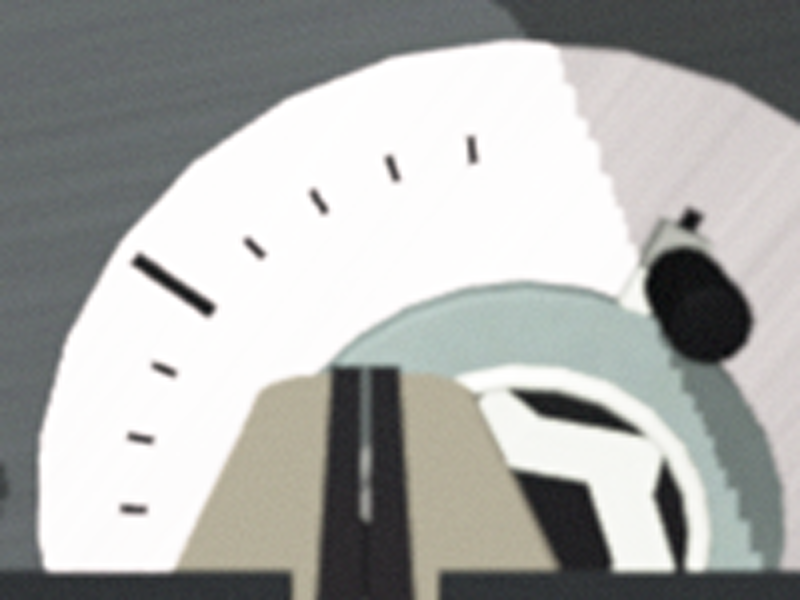

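Run:
```python
from h import *
import pickle
p=pickle.load(open("w1.pkl","rb")); c=np.array([.57186,.05235])
f=lambda x,y:(230+(x+.5)/4-.5,180+(y+.5)/4-.5)
for n,q,z in [("markin",f(212,311),.0505),("markout",f(137,258),.0505),("pointer",f(691,212),.056),("knob",f(708,320),.108)]+[("short",f(*q),.0505) for q in [(256,248),(319,201),(393,169),(473,150),(165,370),(140,438),(133,510)]]+[("start",(33,282),.072)]:
    X=w(p,q,z)[:2]; d=X-c; print(n,X.round(4),np.hypot(*d).round(4),(np.degrees(np.arctan2(d[1],d[0]))%360).round(2))
```

```text
markin [ 0.4994 -0.0173] 0.1005 223.86
markout [ 0.482  -0.0335] 0.1243 223.7
pointer [0.4928 0.1079] 0.0966 144.88
knob [0.5031 0.0994] 0.0833 145.58
short [ 0.4847 -0.0027] 0.1031 212.28
short [0.4752 0.0155] 0.1035 200.86
short [0.4702 0.0356] 0.1031 189.38
short [0.4688 0.0564] 0.1031 177.77
short [ 0.5133 -0.0327] 0.1033 235.44
short [ 0.531  -0.0432] 0.1039 246.84
short [ 0.5511 -0.0494] 0.1039 258.48
start [ 0.4755 -0.2649] 0.3316 253.11
```

```bash
cat >> h.py <<'E'
C=np.array([.57186,.05235])
def pose(a,d,z=.166,r=.083):
    q=np.radians(a);u=np.array([np.cos(q),np.sin(q)]);t=np.array([-u[1],u[0]])
    return [*(C+r*u-d*t),z],Q(a-90)
def ft(a):
    q=np.radians(a); return float(np.dot(np.array(manip.read_state()['wrist_force'])[:2],[-np.sin(q),np.cos(q)]))
E
python3 - <<'E'
from h import *
a=145.2
manip.reach(*pose(a,.05,.24))
manip.line_to(pose(a,.05)[0],velocity=.1)
f0=manip.read_state()['wrist_force'];print(manip.read_state()['clock'],f0)
b=ft(a)
for d in [.036,.032,.03,.028,.026,.024,.022,.02,.018]:
    manip.line_to(pose(a,d)[0],velocity=.04); f=ft(a)-b; print(d,round(f,2))
    if abs(f)>1.2: break
p,im=snap("wrist","w2");s=manip.read_state();print(s['clock'],s['wrist_force'])
E
```

```text
5.4833 [ 0.14193689 -0.30555846 -0.60258834]
0.036 -0.59
0.032 -0.41
0.03 0.04
0.028 -0.24
0.026 -1.61
7.0333 [ 1.06194246  1.18903278 -0.43592196]
```

View pics/w2.png

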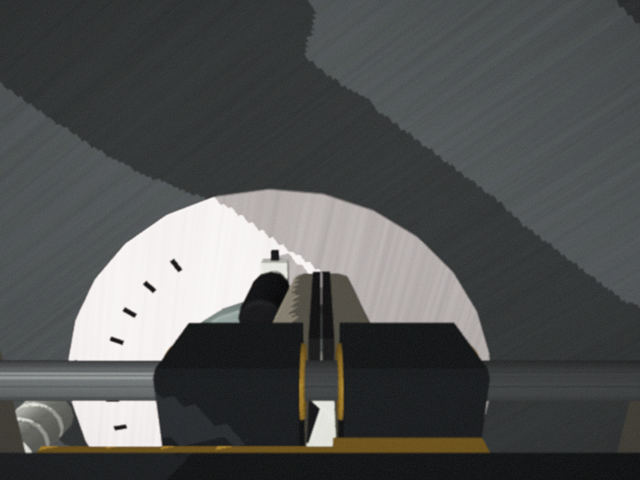

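The outside of the finger meets the knob at about (265,290), with contact at d≈27 mm. The pointer at (275,255) is clearly visible. Next I'll push along the arc and stop about 5° short.

Run:
```python
from h import *
import pickle
for a in np.linspace(145.2,218.5,9)[1:]:
    manip.line_to(*pose(a,.027),velocity=.05); s=manip.read_state(); print(round(a,1),round(ft(a),2),round(s['wrist_force'][2],2),round(s['clock'],2))
p,im=snap("wrist","w3"); pickle.dump(p,open("w3.pkl","wb"))
a=cv2.resize(im[170:320,180:380],None,fx=4,fy=4,interpolation=cv2.INTER_CUBIC);cv2.imwrite("pics/w3a.png",a)
```

```text
154.4 -0.22 0.12 7.44
163.5 -0.26 -0.09 7.87
172.7 0.25 0.95 8.29
181.8 -0.2 -0.05 8.72
191.0 0.19 -0.22 9.14
200.2 -0.31 -0.08 9.57
209.3 -0.18 -0.5 9.99
218.5 0.29 -0.32 10.42
```

View pics/w3a.png

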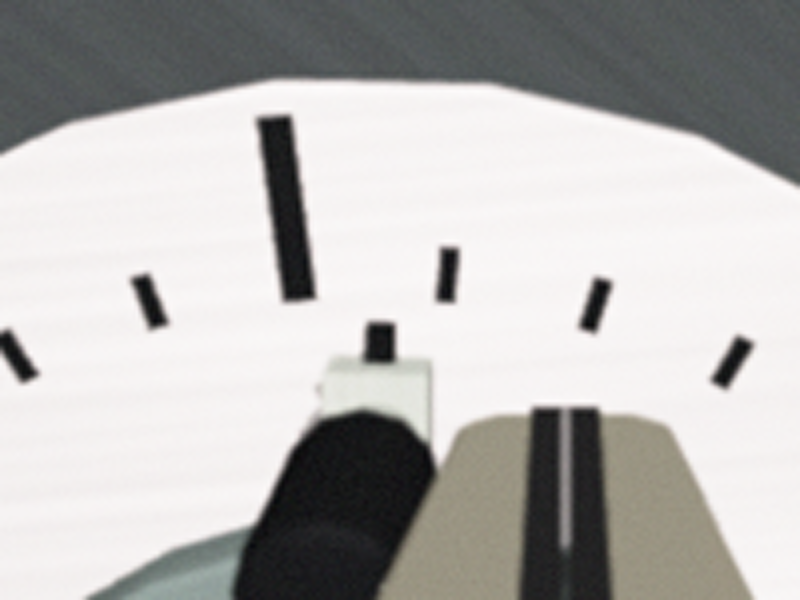

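Run:
```python
from h import *
import pickle
p=pickle.load(open("w3.pkl","rb"))
f=lambda x,y:(180+(x+.5)/4-.5,170+(y+.5)/4-.5)
for n,q,z in [("markin",f(299,299),.0505),("markout",f(275,117),.0505),("pointer",f(381,324),.0575),("ptrbase",f(380,361),.0575),("s-",f(448,275),.0505),("s+",f(149,301),.0505)]:
    X=w(p,q,z)[:2]; d=X-C; print(n,X.round(4),np.hypot(*d).round(4),(np.degrees(np.arctan2(d[1],d[0]))%360).round(2))
```

```text
markin [ 0.4998 -0.0174] 0.1003 224.04
markout [ 0.4813 -0.0346] 0.1255 223.84
pointer [ 0.4934 -0.007 ] 0.0984 217.13
ptrbase [ 0.4977 -0.004 ] 0.0932 217.24
s- [ 0.4844 -0.0034] 0.1038 212.51
s+ [ 0.5128 -0.0333] 0.1041 235.41
```

Run:
```python
from h import *
import pickle
manip.line_to(*pose(224.6,.027),velocity=.03); manip.hold(.2)
p,im=snap("wrist","w4"); pickle.dump(p,open("w4.pkl","wb")); print(manip.read_state()['clock'])
a=cv2.resize(im[170:320,200:400],None,fx=4,fy=4,interpolation=cv2.INTER_CUBIC);cv2.imwrite("pics/w4a.png",a)
```

```text
11.175
```

View pics/w4a.png

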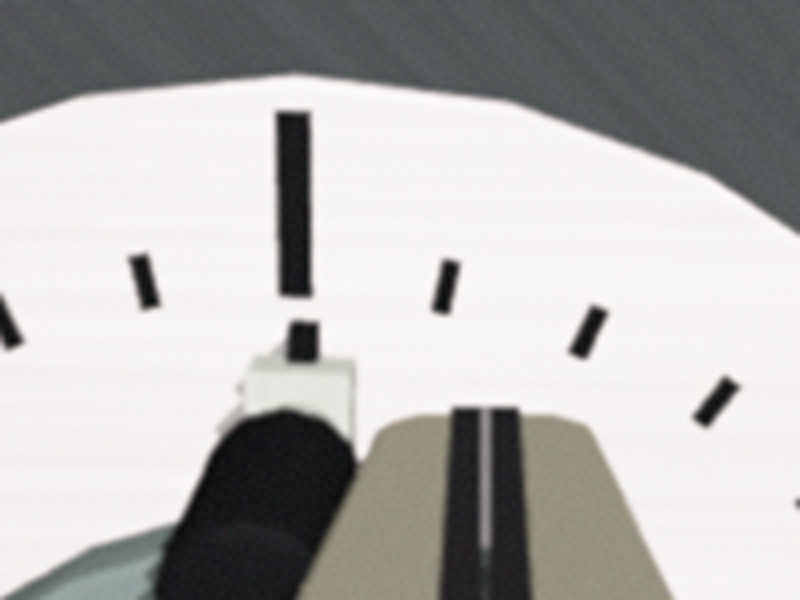

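Run:
```python
from h import *
import pickle
p=pickle.load(open("w4.pkl","rb"))
f=lambda x,y:(200+(x+.5)/4-.5,170+(y+.5)/4-.5)
A=[]
for n,q,z in [("markin",f(296,296),.0505),("markout",f(293,113),.0505),("pointer",f(304,322),.0575),("ptrbase",f(303,361),.0575)]:
    X=w(p,q,z)[:2]; d=X-C; A.append(np.degrees(np.arctan2(d[1],d[0]))%360); print(n,X.round(4),A[-1].round(2))
da=np.mean(A[:2])-np.mean(A[2:]); print("delta",da)
if 0.15<da<1.5:
    manip.line_to(*pose(224.6+da,.027),velocity=.02); manip.hold(.2)
p,im=snap("wrist","w5"); pickle.dump(p,open("w5.pkl","wb")); print(manip.read_state()['clock'])
a=cv2.resize(im[170:320,200:400],None,fx=4,fy=4,interpolation=cv2.INTER_CUBIC);cv2.imwrite("pics/w5a.png",a)
```

```text
markin [ 0.4998 -0.0172] 223.98
markout [ 0.4815 -0.0347] 223.92
pointer [ 0.4996 -0.0148] 222.88
ptrbase [ 0.5037 -0.0111] 222.97
delta 1.0229772764838287
11.675
```

View pics/w5a.png

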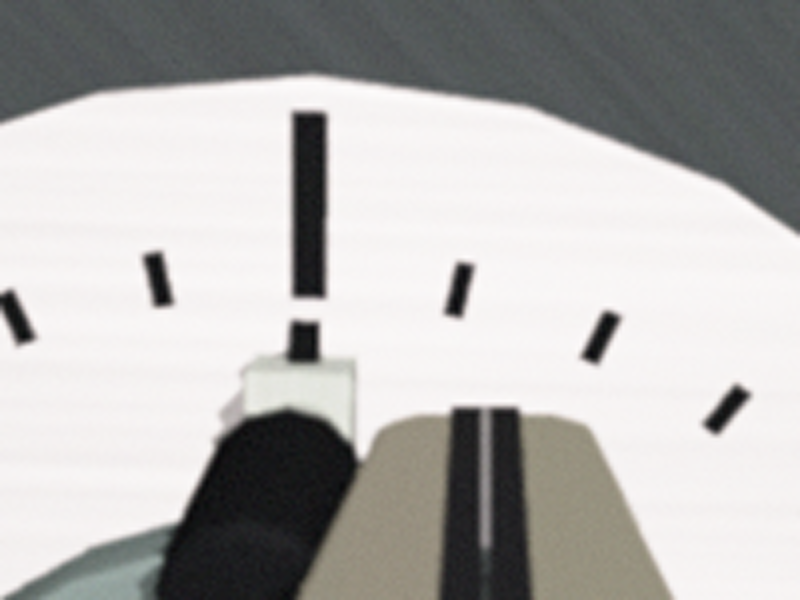

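Run:
```python
from h import *
import pickle
a=225.6
manip.line_to(pose(a,.045)[0],velocity=.06)
manip.line_to(pose(a,.045,.30)[0],velocity=.2)
manip.reach([.43,-.03,.32],Q(134))
p,im=snap("wrist","w6"); pickle.dump(p,open("w6.pkl","wb"))
manip.reach([.42,-.265,.26],Q(90)); 
p,im=snap("wrist","w7"); pickle.dump(p,open("w7.pkl","wb"))
p,im=snap("top","t2"); s=manip.read_state();print(s['clock'],s['qpos'])
```

```text
14.4583 [ 0.0830056   0.27285049  0.47941022  2.03816938 -0.16530254  0.86657182
  2.22986447]
```

View pics/w6.png

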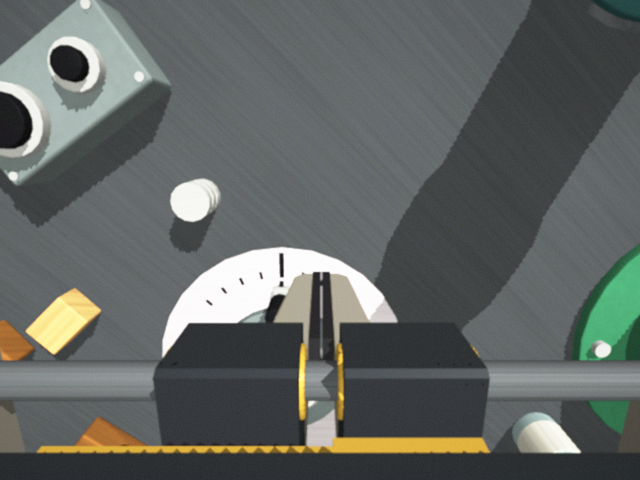

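View pics/w7.png

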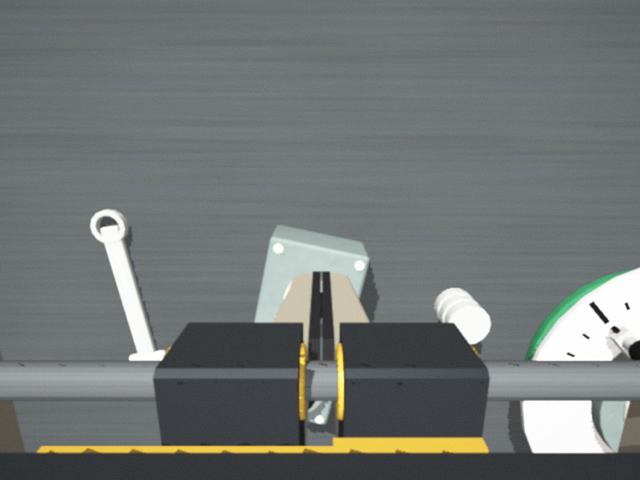

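View pics/t2.png

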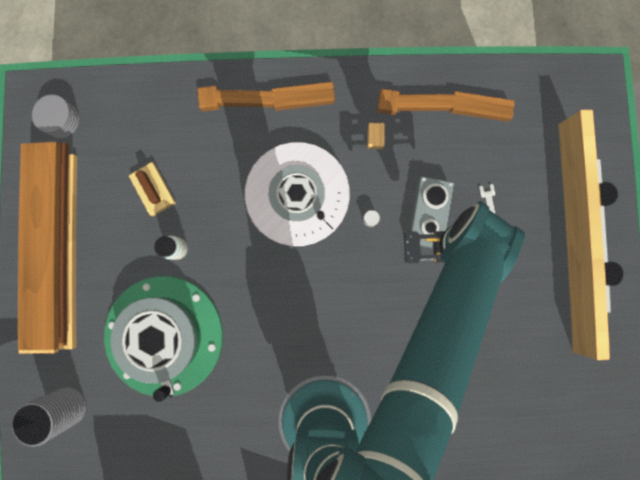

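In the top view the lever's knob at (321,215) now points at the long mark, and the collars are still at (372,218). In w6 the start button is at (75,64). In w7 the fingers hide it. I'll measure it from w6 and the first top view.

Run:
```python
from h import *
import pickle
im=cv2.imread("pics/w6.png"); a=cv2.resize(im[20:120,0:180],None,fx=4,fy=4,interpolation=cv2.INTER_CUBIC)
im=cv2.imread("pics/t2.png"); b=cv2.resize(im[180:240,290:350],None,fx=6,fy=6,interpolation=cv2.INTER_CUBIC)
o=np.zeros((400,1080,3),np.uint8);o[:,:720]=a;o[:360,720:]=b;cv2.imwrite("pics/c.png",o[:, :1080][:, 280:])
cv2.imwrite("pics/c.png",np.hstack([a[:,200:500],o[:,720:]]))
p=manip.camera_params("top"); print(w(p,(360+352.5/5-.5,165+311.5/5-.5),.072))
for uv in [(69,62.5),(75,63.5)]: print(w(pickle.load(open("w6.pkl","rb")),uv,.072))
```

```text
[ 0.47758635 -0.26987142  0.072     ]
[ 0.47513443 -0.27001412  0.072     ]
[ 0.4723829  -0.26608292  0.072     ]
```

View pics/c.png

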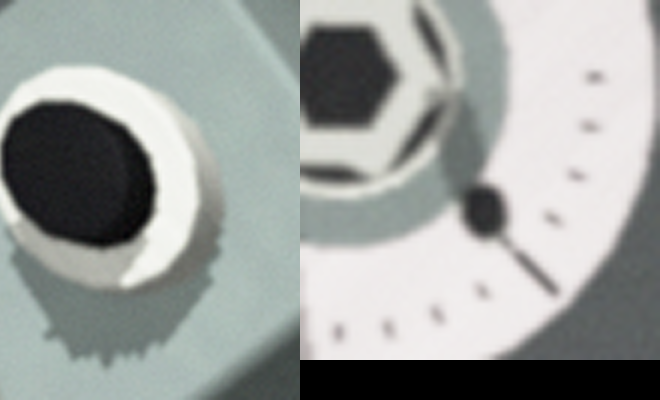

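Run:
```python
from h import *
P=[.4765,-.2705]
manip.reach([*P,.24],Q(77))
manip.line_to([*P,.168],velocity=.1); manip.hold(.2)
f0=manip.read_state()['wrist_force'][2]
for z in [.162,.160,.158,.156,.155,.154,.153,.152,.151]:
    manip.line_to([*P,z],velocity=.03); manip.hold(.1); s=manip.read_state(); f=s['wrist_force'][2]-f0
    print(z,s['eef_pos'].round(4) if hasattr(s['eef_pos'],'round') else s['eef_pos'],round(f,2))
    if f>14: break
manip.hold(.3); print(manip.read_state()['wrist_force'][2]-f0)
manip.line_to([*P,.17],velocity=.06)
manip.line_to([*P,.30],velocity=.2)
p,im=snap("wrist","w8");s=manip.read_state(); print(s['clock'],s['wrist_force'])
```

```text
0.162 [ 0.4765 -0.2705  0.1619] 2.0
0.16 [ 0.4768 -0.2707  0.1602] 2.56
0.158 [ 0.4768 -0.2707  0.1582] 3.24
0.156 [ 0.4767 -0.2707  0.1561] 3.81
0.155 [ 0.4767 -0.2707  0.1552] 5.6
0.154 [ 0.4768 -0.2707  0.1545] 8.67
0.153 [ 0.4768 -0.2707  0.1543] 16.89
16.946554615475716
20.0083 [ 0.38314933 -1.2552549  -0.37756613]
```

The force rose from 2 N to about 5 N over the spring travel. It then hit a hard stop with the fingertip at 66 mm, which is the full 6 mm of travel. Now I'll come away and do a final check.

Run:
```python
from h import *
import pickle
manip.reach([.40,-.20,.38],Q(77))
manip.reach([.16,-.42,.38],Q(0)) if manip.inverse_kinematics([.16,-.42,.38],Q(0)) is not None else None
p,im=snap("top","t3"); q,sc=snap("scene","s3"); s=manip.read_state();print(s['clock'],s['eef_pos'])
cv2.imwrite("pics/t3a.png",np.hstack([cv2.resize(im[135:255,240:360],(400,400),interpolation=cv2.INTER_CUBIC),cv2.resize(im[160:260,370:470],(400,400),interpolation=cv2.INTER_CUBIC)]))
```

```text
21.925 [ 0.16138111 -0.41953488  0.37983798]
```

View pics/t3.png

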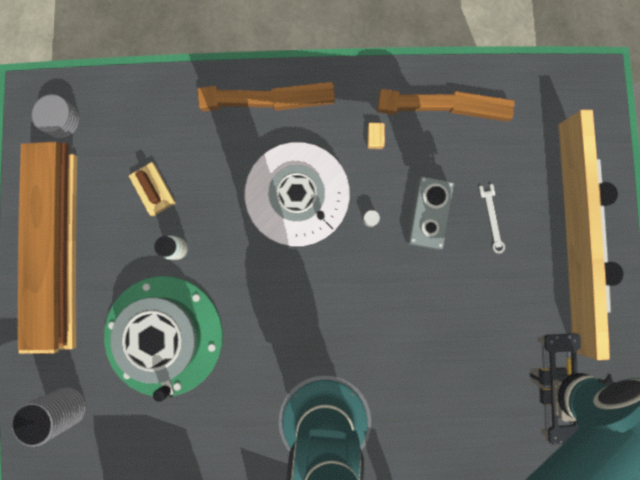

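View pics/t3a.png

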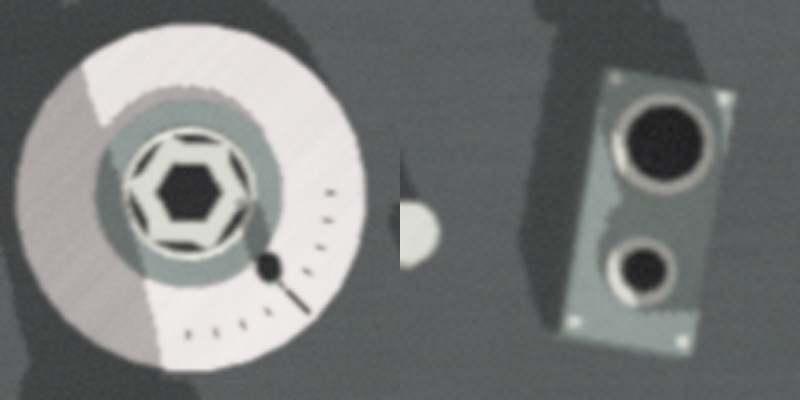

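View pics/s3.png

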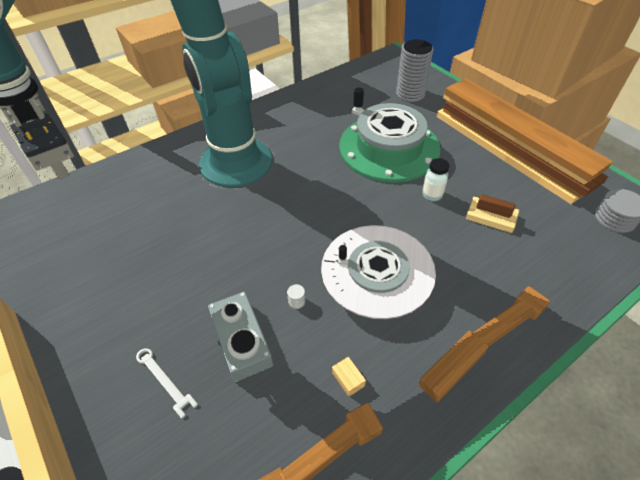

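The pointer runs straight into the long mark (top view about (327,222)). The start button is back up, every other object is where it was, and the arm is clear of everything, so I'm handing the job in.

```bash
python3 -c "
from cell import manip
manip.hold(.3);print(manip.read_state()['wrist_force']);manip.finish_job()"
```

```text
[ 0.2058403  -0.41747815  0.58509491]
the job is handed in; nothing more can be done
```

The damper lever is at the long mark, and the start button has been pressed fully down and let go. I handed the job in at about 22 s on the robot's clock.

- **Lever:** I pushed the knob counter-clockwise with the outside of the closed fingers, from about 145° to the mark at about 223.9°. The last measured correction was 1.0°. After it, a close-up showed the pointer in line with the mark by eye, within a few tenths of a degree. The last overhead view, taken with the arm away, still shows it in line.
- **Ring:** the grip was never taken between the fingers. The upward wrist force stayed under about 1 N at every reading during the push, so there was no sign of the ring lifting.
- **Start button:** the force rose from 2 N to about 5 N, then met a hard stop after the full 6 mm. I held it at about 17 N and let go. The overhead and scene views suggest it came back up, but its height was not measured.
- **Everything else:** the stop button was not touched, and the other objects look unmoved in the final pictures. The arm is clear of everything, with a wrist force of about 0.7 N at the end, which is sensor noise.

No checks failed. The two camera estimates of the start button's position differed by 2–3 mm, so I pressed between them.

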